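Seat and screw down the brad canister's lid

ROBOT

A 7-joint arm with a two-finger parallel gripper is mounted at the origin on the work surface. World frame = base frame: x ahead of the robot, y to its left, z up, the work surface at z = 0. Lengths are in m, angles in rad, forces in N, time in s.
With the tool pointing down it reaches from about 0.4 to 0.85 m from the base axis. Payload 6.9 kg.
Tool frame: the origin (TCP) lies between the finger pads; the fingertips stand 25 mm ahead of it and the grasp point (between the pads) lies 6 mm ahead of it; z points along the fingers, y is the direction in which the jaws open and shut (so a half turn about z gives the same grasp; the last joint's range is limited). The gripper opens to 85 mm and grips with 20 to 120 N. Pads are 22 mm wide; open, the fingers measure 114 mm over their backs; the gripper's body (76 mm by 85 mm) begins 54 mm behind the grasp point. The pads swing forward as they close: fully open they stand 13 mm farther back than shut.
Start: joints at [-1.024, 0.507, -0.238, 1.5, 0.126, 1.149, -0.155], TCP at [0.267, 0.565, 0.256] pointing down, gripper open.
Joint ranges: [-3.08, 3.08], [-0.24, 2.05], [-1.43, 1.35], [0, 2.5], [-1.52, 4.66], [0.17, 1.96], [-2.89, 2.89]. Speed limits (rad/s): [2.39, 2.39, 3.14, 3.14, 3.14, 3.14, 3.14].

INTERFACE

Orientations are given as a 3x3 rotation matrix whose columns are the frame's x, y, z axes.
In Python, from bench import bot, vision gives the robot as it stands.
- The arm moves only by the tool send_rows, never from a script. Its argument "targets" is a list of rows, each an object of numbers: "tx", "ty", "tz": the shift along the world's x, y, z in cm; "twist": the turn about the world's z in rad. A call has exactly 5 rows; each row shifts and turns the commanded pose from where the row before left it; what a row does not reach is not made up. A row lasts 1/10 s, in which the tool goes at most 50 mm and 8.59 degrees, less where a joint would pass 70% of its speed; a pose out of reach is approached as far as the arm can. A call is refused whole if a number of a shift passes 5 or a number of a turn 0.15, either way. A call with a gripper value outside its range is refused whole. "hand" is the closure, from -1 (fully open) to 1 (shut), set as the call begins (left out, the last holds). The fingers move at their own pace and stop on an object; "grip_force" is the grip in N (left out, the last holds). Time passes only in rows, so rows that do not move let the fingers close, or fill a call up. It gives the time, the measured TCP pose, the force and the opening at its end, in the units of the state.
- bot.observe(): the state, without advancing time (a new reading comes with each control period).
- vision.grab_frame(name): name is "side" or "top"; returns a dict with "image" (480x640x3 uint8, blue, green, red), "depth" (480x640 float32, m along the optical axis (not along the pixel's ray), 0 where there is no reading), "fx", "fy", "cx", "cy" (pixels), "distortion" ([k1, k2, p1, p2, k3] as OpenCV has them; the pictures are not rectified), "cam_to_world" (4x4, takes a point from camera to world coordinates). Camera axes: x right, y down, z forward; pixel columns grow to the right and rows downward; lengths in m; the calibration is good to about 2 mm. A picture is of the moment at which its call begins.
- bot.sign_off(): hands the job in, once; it reports no verdict.
The state is a dict: "t": time; "joint_positions": joint angles; "dq": joint speeds; "tau": joint torques, N m; "eef_pos": TCP position; "eef_rot": TCP orientation; "contact_force": force on the tool from outside, world axes, zero at the start; "moment": the same for the moment, N m; "width": opening from 0.0 (shut) to 1.0 (fully open).
Only numpy, scipy, OpenCV 4.12 (cv2) and the standard library are available. Lean on these libraries where they do the work, as an engineer would, in place of code of your own. Each camera call takes 0.05 s, during which the arm holds its last target.

TASK

The winged lid of the oblong brad canister is sitting crossed on top of its thread. Without lifting it off, turn it backwards (anticlockwise seen from above) until it drops into the thread, then screw it down clockwise as far as it goes and let go. Leave the round canister alone.

Things in the scene. Friction and masses are not known exactly. Their poses are not given: they have to be found in the camera images.
- oblong_canister: Brad canister to close: metal box, 136 long (its x) x 84 wide (y) x 60 high, fixed to the counter; white threaded neck, 44 diameter, amid its top. Origin: centre of underside, on the neck's axis, z up. Wing angles in these notes: from its x axis, seen from above, clockwise negative, modulo 180 deg.
- neck (a point): Centre of the neck's rim, 84 above the canister's underside; axes as the canister's. Two-start thread, falls 3 mm per rad clockwise. Lid drops in when its wing is between -14 and +37 deg (aim 0: wing along the canister's long side); past +37 a stop. Screwed clockwise, end stop at about -74 deg.
- lid: Loose grey lid, 90 g, turns easily: round ribbed cap, 68 diameter, 23 high, with an upright wing. Origin: centre of the cap's lower rim; x along the wing, z up. Origin height over the canister's underside: about 80 at the start (wing at -69 to -51 deg), climbing 2 when turned back; 71 once dropped in at 0 deg (lower it if held); 67 screwed home.
- wing (a point): Middle of the wing's top edge, 51 above the lid's origin. The wing, to grip from above, is a bar 52 long (the lid's x), 12 thick, 28 high above the cap's flat top; half a turn makes no difference.
- round_canister: Bystander, not to be touched: round metal canister, 102 diameter, 60 high, fixed, with the same kind of lid already screwed home (wing top 118 above the counter). Origin: centre of its underside.
Mind the look-alikes: they are no part of the job. What is shaped like the oblong_canister but blue is not meant.

How it is judged:
By the outcome, as a careful person would: the job done as asked, in the order asked, and still so for the second after the job is handed in, with the robot touching nothing.
It also fails if it takes over 37 s, if anything falls off the work surface, if the arm or the gripper's body presses on something with over 40 N, if the wrist force passes 120 N, or if a joint passes its speed limit or range.

## Working session

There is one attempt and no reset: what is moved stays moved. The work goes in short steps, Python scripts to look and compute and a tool call to move; the robot and the scene stay as the last step left them, time stands still between calls to the robot, and variables do not carry over. Pictures are saved under pics/ and viewed, and the job is handed in when it is done.

Besides the shell and the picture viewer there is one more tool, called after "Emit:" in YAML: its name, and indented under it one key for each argument. send_rows: Moves the arm, as the interface text tells. Its arguments: {"type":"object","properties":{"targets":{"type":"array"},"hand":{"type":"number"},"grip_force":{"type":"number"}},"required":["targets"]}

```bash
mkdir -p pics; ls
cat > h.py <<'E'
import numpy as np, cv2, pickle
from bench import bot, vision
def grab(n,tag):
    f=vision.grab_frame(n); cv2.imwrite(f'pics/{tag}.png',f['image']); pickle.dump(f,open(f'{tag}.pkl','wb')); return f
def load(tag): return pickle.load(open(f'{tag}.pkl','rb'))
def rays(f,px):
    K=np.array([[f['fx'],0,f['cx']],[0,f['fy'],f['cy']],[0,0,1]])
    u=cv2.undistortPoints(np.array(px,float).reshape(-1,1,2),K,np.array(f['distortion'],float)).reshape(-1,2)
    T=np.array(f['cam_to_world']); d=np.c_[u,np.ones(len(u))]@T[:3,:3].T
    return T[:3,3],d
def onz(f,px,z):
    o,d=rays(f,px); return o+d*((z-o[2])/d[:,2])[:,None]
def bydepth(f,px):
    o,d=rays(f,px); p=np.array(px,int).reshape(-1,2); return o+d*f['depth'][p[:,1],p[:,0]][:,None]
E
python3 - <<'E'
from h import *
for n in('top','side'):
    f=grab(n,n+'0'); print(n,np.round(f['cam_to_world'],3).tolist(),f['fx'],f['distortion'])
s=bot.observe(); print(s['t'],s['eef_pos'],np.round(s['eef_rot'],3),s['width'])
E
```

```text
pics
top [[-0.001, -0.996, 0.086, 0.366], [-0.999, -0.002, -0.035, 0.022], [0.035, -0.086, -0.996, 0.76], [0.0, 0.0, 0.0, 1.0]] 462.9959111990261 [-0.07375847  0.          0.          0.          0.        ]
side [[0.937, -0.202, 0.284, 0.165], [-0.349, -0.54, 0.766, -0.683], [-0.001, -0.817, -0.577, 0.659], [0.0, 0.0, 0.0, 1.0]] 616.0964331570989 [-0.09109651  0.          0.          0.          0.        ]
0.1 [0.26714416 0.56459711 0.25554796] [[-0.904  0.428 -0.001]
 [ 0.428  0.904 -0.001]
 [-0.    -0.002 -1.   ]] 0.9995921707118631
```

View pics/top0.png

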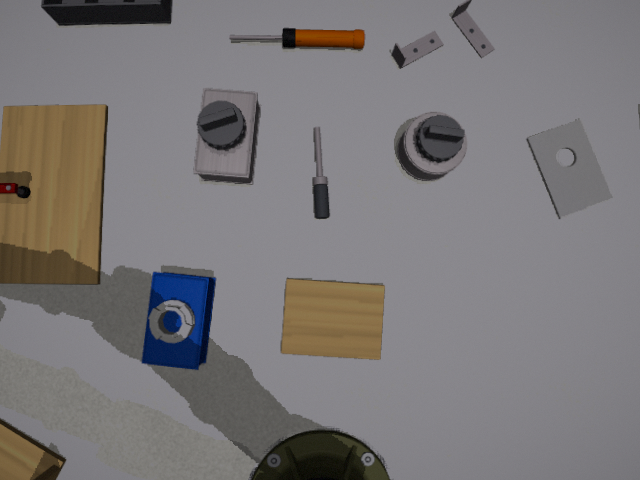

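View pics/side0.png

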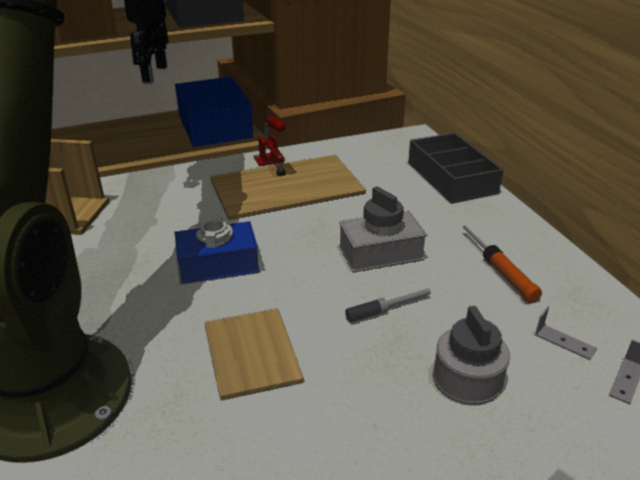

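Candidates in the top view: the blue oblong box (180,320) is the look-alike, excluded by colour. The round canister (432,145) is the bystander. The bare-metal oblong box with a grey winged lid (226,137) fits the description. I'll confirm it in an enlarged crop and measure it.

Run:
```python
from h import *
f=load('top0'); g=load('side0')
a=cv2.resize(f['image'][80:200,180:280],None,fx=4,fy=4,interpolation=cv2.INTER_CUBIC)
b=cv2.resize(g['image'][175:275,330:430],None,fx=4,fy=4,interpolation=cv2.INTER_CUBIC)
c=np.zeros((480,800,3),np.uint8); c[:480,:400]=a; c[:400,400:]=b
cv2.imwrite('pics/crop0.png',c)
# depth-based points
ys,xs=np.mgrid[80:200,180:280]; px=np.c_[xs.ravel(),ys.ravel()]
P=bydepth(f,px); z=P[:,2]
print(np.histogram(z,bins=np.arange(-.01,.16,.01)))
for lo,hi in((.052,.068),(.095,.110),(.124,.14)):
    m=(z>lo)&(z<hi); Q=P[m]
    if m.sum()<5: continue
    r=cv2.minAreaRect((Q[:,:2]*1000).astype(np.float32)); print(lo,m.sum(),np.median(Q[:,2]),Q.mean(0).round(4),r)
```

```text
(array([2088, 4567,  124,  121,  127,  110, 1363, 1582,   11,   78,  151,
       1141,   93,  178,  224,    0]), array([-0.01,  0.  ,  0.01,  0.02,  0.03,  0.04,  0.05,  0.06,  0.07,
        0.08,  0.09,  0.1 ,  0.11,  0.12,  0.13,  0.14,  0.15]))
0.052 2938 0.060133341394298934 [0.5766 0.1438 0.0599] ((586.81640625, 148.94288635253906), (87.62744140625, 138.57901000976562), 85.4124984741211)
0.095 1247 0.1026316762165963 [0.5819 0.1464 0.1025] ((586.0720825195312, 149.02890014648438), (69.71179962158203, 69.979736328125), 46.1859016418457)
0.124 354 0.130559321593276 [0.5853 0.1486 0.1301] ((586.0249633789062, 148.9120635986328), (13.078153610229492, 52.112518310546875), 17.338151931762695)
```

View pics/crop0.png

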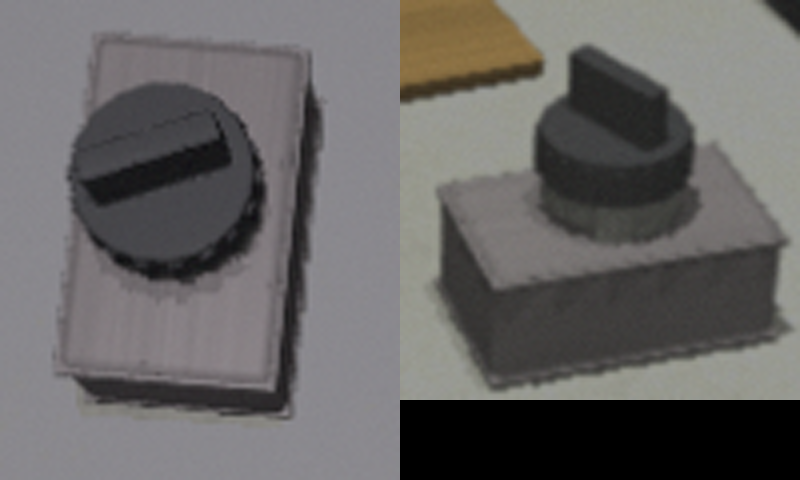

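Confirmed: the bare-metal box has its top at z=0.060. Its lid is centred at (0.586, 0.149) with the wing top at about 0.131, and both match the given sizes. The box's long axis is at world -4.6° and the wing at world -72.7°, which is -68° relative to the canister. The jaws therefore need to be at world +17.3°, so a twist of about -0.83 rad, with a shift of (+31.9, -41.6) cm.

Emit:
send_rows:
  targets:
    - {"tx": 2.1, "ty": -2.8, "tz": 0, "twist": -0.055}
    - {"tx": 2.1, "ty": -2.8, "tz": 0, "twist": -0.055}
    - {"tx": 2.1, "ty": -2.8, "tz": 0, "twist": -0.055}
    - {"tx": 2.1, "ty": -2.8, "tz": 0, "twist": -0.055}
    - {"tx": 2.1, "ty": -2.8, "tz": 0, "twist": -0.055}
  hand: -1

```text
t: 0.6
eef_pos: [0.3728, 0.4236, 0.2559]
eef_rot: [[-0.752, 0.659, -0.0], [0.659, 0.752, -0.001], [-0.0, -0.001, -1.0]]
contact_force: [0.5, 0.0, 0.9]
width: 1.001
```

Emit:
send_rows:
  targets:
    - {"tx": 2.1, "ty": -2.8, "tz": 0, "twist": -0.055}
    - {"tx": 2.1, "ty": -2.8, "tz": 0, "twist": -0.055}
    - {"tx": 2.1, "ty": -2.8, "tz": 0, "twist": -0.055}
    - {"tx": 2.1, "ty": -2.8, "tz": 0, "twist": -0.055}
    - {"tx": 2.1, "ty": -2.8, "tz": 0, "twist": -0.055}

```text
t: 1.1
eef_pos: [0.4777, 0.2836, 0.256]
eef_rot: [[-0.545, 0.838, -0.001], [0.838, 0.545, -0.0], [0.0, -0.001, -1.0]]
contact_force: [0.4, 0.6, -0.2]
width: 1.001
```

Emit:
send_rows:
  targets:
    - {"tx": 2.1, "ty": -2.8, "tz": 0, "twist": -0.055}
    - {"tx": 2.1, "ty": -2.8, "tz": 0, "twist": -0.055}
    - {"tx": 2.1, "ty": -2.8, "tz": 0, "twist": -0.055}
    - {"tx": 2.1, "ty": -2.8, "tz": 0, "twist": -0.055}
    - {"tx": 2.1, "ty": -2.8, "tz": 0, "twist": -0.055}

```text
t: 1.6
eef_pos: [0.5827, 0.1437, 0.2559]
eef_rot: [[-0.297, 0.955, -0.001], [0.955, 0.297, -0.0], [0.0, -0.001, -1.0]]
contact_force: [-0.9, 0.1, -0.4]
width: 1.001
```

Run:
```python
from h import *
g=load('side0'); ys,xs=np.mgrid[180:230,350:420]; px=np.c_[xs.ravel(),ys.ravel()]
P=bydepth(g,px)
for lo,hi in((.126,.137),(.098,.107)):
    Q=P[(P[:,2]>lo)&(P[:,2]<hi)&(abs(P[:,0]-.586)<.06)&(abs(P[:,1]-.149)<.06)]
    print(len(Q),Q.mean(0),cv2.minAreaRect((Q[:,:2]*1000).astype(np.float32)))
s=bot.observe(); R=s['eef_rot']; print(s['eef_pos'],np.degrees(np.arctan2(R[1][1],R[0][1])),np.round(s['joint_positions'],2))
```

```text
136 [0.58552819 0.14742749 0.12961979] ((586.3759765625, 147.8442840576172), (14.36347484588623, 53.070552825927734), 18.8572998046875)
459 [0.57954815 0.13911726 0.10198859] ((583.8404541015625, 142.88345336914062), (59.708778381347656, 68.78997802734375), 62.90300369262695)
[0.58272424 0.14371769 0.25592482] 17.295206198881232 [-0.32  0.46  0.05  1.57 -0.03  1.11  0.05]
```

Emit:
send_rows:
  targets:
    - {"tx": 0.17, "ty": 0.25, "tz": -2.5}
    - {"tx": 0.17, "ty": 0.25, "tz": -2.5}
    - {"tz": -2.5}
    - {"tz": -2.0}
    - {"tz": -1.0}

```text
validation failed for argument at $.ta...
```

Emit:
send_rows:
  targets:
    - {"tz": -1.0}
    - {"tz": -0.8}
    - {"tz": 0}
    - {"tz": 0}
    - {"tz": 0}

```text
validation failed for argument at $.ta...
```

Run:
```python
from h import *
f=grab('side','side1')
cv2.imwrite('pics/s1.png',cv2.resize(f['image'][130:280,310:460],None,fx=4,fy=4,interpolation=cv2.INTER_CUBIC))
s=bot.observe(); print(s['t'],s['eef_pos'],s['contact_force'])
```

```text
1.65 [0.58619331 0.13670684 0.25579562] [ 4.11134429 -5.07814755  1.02470434]
```

View pics/s1.png

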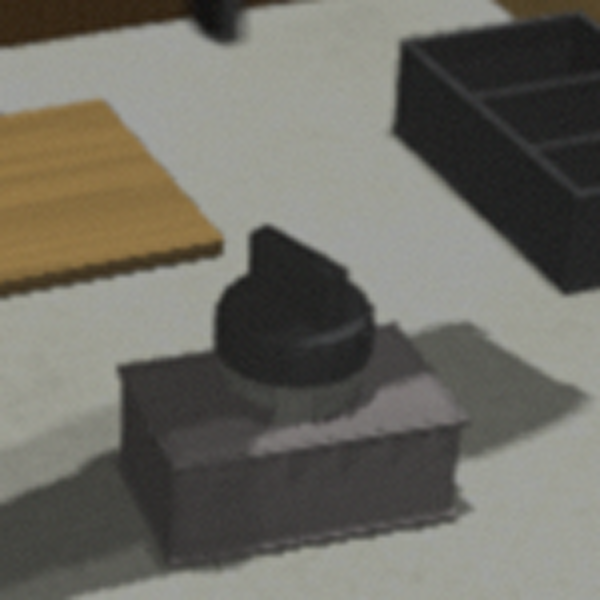

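The rows were refused because each needs all four numbers, so the arm hasn't descended. The crop shows the lid untouched and the gripper still high. The pose was still settling (overshoot), so I'll take a settling call first.

Emit:
send_rows:
  targets:
    - {"tx": 0, "ty": 0, "tz": -2.5, "twist": 0}
    - {"tx": 0, "ty": 0, "tz": -2.5, "twist": 0}
    - {"tx": 0, "ty": 0, "tz": -1, "twist": 0}
    - {"tx": 0, "ty": 0, "tz": 0, "twist": 0}
    - {"tx": 0, "ty": 0, "tz": 0, "twist": 0}

```text
t: 2.15
eef_pos: [0.5825, 0.1452, 0.1969]
eef_rot: [[-0.3, 0.954, 0.001], [0.954, 0.3, 0.0], [-0.0, 0.001, -1.0]]
contact_force: [-0.2, -0.2, 0.6]
width: 1.005
```

Emit:
send_rows:
  targets:
    - {"tx": 0.18, "ty": 0.18, "tz": 0, "twist": 0}
    - {"tx": 0.18, "ty": 0.18, "tz": -1.5, "twist": 0}
    - {"tx": 0, "ty": 0, "tz": -1.5, "twist": 0}
    - {"tx": 0, "ty": 0, "tz": -1.0, "twist": 0}
    - {"tx": 0, "ty": 0, "tz": 0, "twist": 0}

```text
t: 2.65
eef_pos: [0.5854, 0.1486, 0.1556]
eef_rot: [[-0.3, 0.954, -0.001], [0.954, 0.3, -0.0], [0.0, -0.001, -1.0]]
contact_force: [-0.4, 0.3, -0.5]
width: 0.998
```

Emit:
send_rows:
  targets:
    - {"tx": 0, "ty": 0, "tz": -1, "twist": 0}
    - {"tx": 0, "ty": 0, "tz": -0.8, "twist": 0}
    - {"tx": 0, "ty": 0, "tz": -0.5, "twist": 0}
    - {"tx": 0, "ty": 0, "tz": 0, "twist": 0}
    - {"tx": 0, "ty": 0, "tz": 0, "twist": 0}

```text
t: 3.15
eef_pos: [0.5859, 0.1486, 0.1333]
eef_rot: [[-0.299, 0.954, -0.0], [0.954, 0.299, -0.0], [0.0, -0.0, -1.0]]
contact_force: [-0.3, -1.1, 0.3]
width: 0.999
```

Run:
```python
from h import *
f=grab('side','side2')
cv2.imwrite('pics/s2.png',cv2.resize(f['image'][130:280,310:460],None,fx=4,fy=4,interpolation=cv2.INTER_CUBIC))
s=bot.observe(); print(s['t'],s['eef_pos'],s['contact_force'])
```

```text
3.2 [0.58603008 0.14861727 0.13349146] [ 0.27392655 -0.61755928  0.83641275]
```

View pics/s2.png

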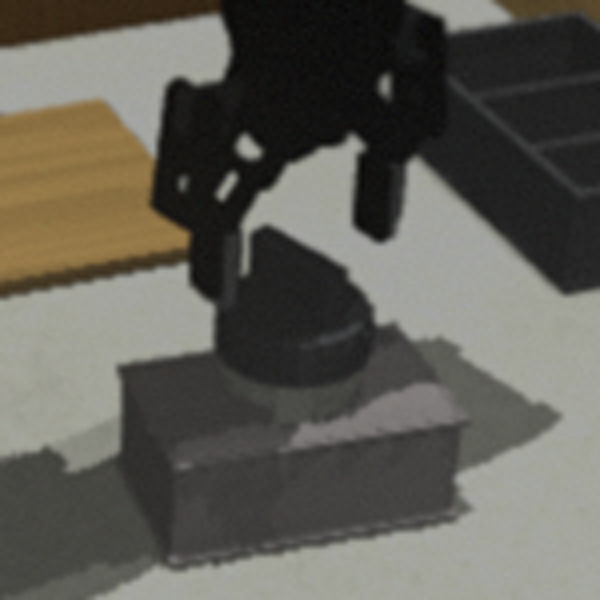

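The crop shows the open jaws straddling the wing (around pixel 290,270 of the crop), clear of the cap. Now I'll grip.

Emit:
send_rows:
  targets:
    - {"tx": 0, "ty": 0, "tz": 0, "twist": 0}
    - {"tx": 0, "ty": 0, "tz": 0, "twist": 0}
    - {"tx": 0, "ty": 0, "tz": 0, "twist": 0}
    - {"tx": 0, "ty": 0, "tz": 0, "twist": 0}
    - {"tx": 0, "ty": 0, "tz": 0, "twist": 0}
  hand: 1
  grip_force: 40

```text
t: 3.7
eef_pos: [0.5859, 0.1486, 0.1333]
eef_rot: [[-0.299, 0.954, 0.0], [0.954, 0.299, 0.0], [0.0, 0.0, -1.0]]
contact_force: [-0.6, -1.2, -0.4]
width: 0.141
```

Emit:
send_rows:
  targets:
    - {"tx": 0, "ty": 0, "tz": 0, "twist": 0}
    - {"tx": 0, "ty": 0, "tz": 0, "twist": 0}
    - {"tx": 0, "ty": 0, "tz": 0, "twist": 0}
    - {"tx": 0, "ty": 0, "tz": 0, "twist": 0}
    - {"tx": 0, "ty": 0, "tz": 0, "twist": 0}

```text
t: 4.2
eef_pos: [0.5859, 0.1486, 0.1333]
eef_rot: [[-0.299, 0.954, 0.0], [0.954, 0.299, 0.0], [-0.0, 0.0, -1.0]]
contact_force: [-0.4, 0.5, 0.5]
width: 0.13
```

Emit:
send_rows:
  targets:
    - {"tx": 0, "ty": 0, "tz": 0, "twist": 0.06}
    - {"tx": 0, "ty": 0, "tz": 0, "twist": 0.06}
    - {"tx": 0, "ty": 0, "tz": 0, "twist": 0.06}
    - {"tx": 0, "ty": 0, "tz": 0, "twist": 0.06}
    - {"tx": 0, "ty": 0, "tz": 0, "twist": 0.06}

```text
t: 4.7
eef_pos: [0.5864, 0.1488, 0.1341]
eef_rot: [[-0.57, 0.822, 0.001], [0.822, 0.57, 0.001], [-0.0, 0.001, -1.0]]
contact_force: [-0.2, -0.8, 5.5]
width: 0.132
```

Emit:
send_rows:
  targets:
    - {"tx": 0, "ty": 0, "tz": 0.03, "twist": 0.06}
    - {"tx": 0, "ty": 0, "tz": 0.03, "twist": 0.06}
    - {"tx": 0, "ty": 0, "tz": 0.02, "twist": 0.06}
    - {"tx": 0, "ty": 0, "tz": 0.02, "twist": 0.06}
    - {"tx": 0, "ty": 0, "tz": 0, "twist": 0.06}

```text
t: 5.2
eef_pos: [0.5863, 0.1487, 0.1349]
eef_rot: [[-0.787, 0.617, 0.001], [0.617, 0.787, 0.0], [-0.001, 0.001, -1.0]]
contact_force: [0.3, 0.2, 5.1]
width: 0.132
```

Emit:
send_rows:
  targets:
    - {"tx": 0, "ty": 0, "tz": 0.01, "twist": 0.06}
    - {"tx": 0, "ty": 0, "tz": 0.01, "twist": 0.06}
    - {"tx": 0, "ty": 0, "tz": 0.01, "twist": 0.06}
    - {"tx": 0, "ty": 0, "tz": 0.01, "twist": 0.06}
    - {"tx": 0, "ty": 0, "tz": 0, "twist": 0.06}

```text
t: 5.7
eef_pos: [0.586, 0.1482, 0.1351]
eef_rot: [[-0.934, 0.357, 0.001], [0.357, 0.934, -0.0], [-0.001, -0.0, -1.0]]
contact_force: [-0.3, -0.5, 0.6]
width: 0.13
```

Emit:
send_rows:
  targets:
    - {"tx": 0, "ty": 0, "tz": 0, "twist": 0.07}
    - {"tx": 0, "ty": 0, "tz": 0, "twist": 0.07}
    - {"tx": 0, "ty": 0, "tz": 0, "twist": 0.06}
    - {"tx": 0, "ty": 0, "tz": 0, "twist": 0.06}
    - {"tx": 0, "ty": 0, "tz": 0, "twist": 0}

```text
t: 6.2
eef_pos: [0.5859, 0.1485, 0.1345]
eef_rot: [[-0.994, 0.106, -0.0], [0.106, 0.994, 0.0], [0.0, 0.0, -1.0]]
contact_force: [0.5, 0.2, -0.2]
width: 0.13
```

Emit:
send_rows:
  targets:
    - {"tx": 0, "ty": 0, "tz": -0.15, "twist": 0.01}
    - {"tx": 0, "ty": 0, "tz": -0.15, "twist": 0}
    - {"tx": 0, "ty": 0, "tz": -0.15, "twist": 0}
    - {"tx": 0, "ty": 0, "tz": -0.15, "twist": 0}
    - {"tx": 0, "ty": 0, "tz": 0, "twist": 0}

```text
t: 6.7
eef_pos: [0.5858, 0.1487, 0.1284]
eef_rot: [[-0.995, 0.097, -0.0], [0.097, 0.995, -0.0], [0.0, -0.0, -1.0]]
contact_force: [1.5, 0.2, -2.8]
width: 0.128
```

Emit:
send_rows:
  targets:
    - {"tx": 0, "ty": 0, "tz": -0.1, "twist": 0}
    - {"tx": 0, "ty": 0, "tz": -0.1, "twist": 0}
    - {"tx": 0, "ty": 0, "tz": -0.1, "twist": 0}
    - {"tx": 0, "ty": 0, "tz": -0.1, "twist": 0}
    - {"tx": 0, "ty": 0, "tz": 0, "twist": 0}

```text
t: 7.2
eef_pos: [0.5859, 0.1486, 0.1246]
eef_rot: [[-0.995, 0.097, 0.0], [0.097, 0.995, -0.0], [-0.0, -0.0, -1.0]]
contact_force: [0.9, 0.5, -0.2]
width: 0.134
```

Run:
```python
from h import *
f=grab('side','side3')
cv2.imwrite('pics/s3.png',cv2.resize(f['image'][130:280,310:460],None,fx=4,fy=4,interpolation=cv2.INTER_CUBIC))
s=bot.observe(); print(s['t'],s['eef_pos'],s['contact_force'],s['moment'])
```

```text
7.25 [0.58587953 0.14859039 0.12465844] [ 1.19242582  0.09761615 -0.88036626] [ 0.12704449 -0.22542338 -0.01704414]
```

View pics/s3.png

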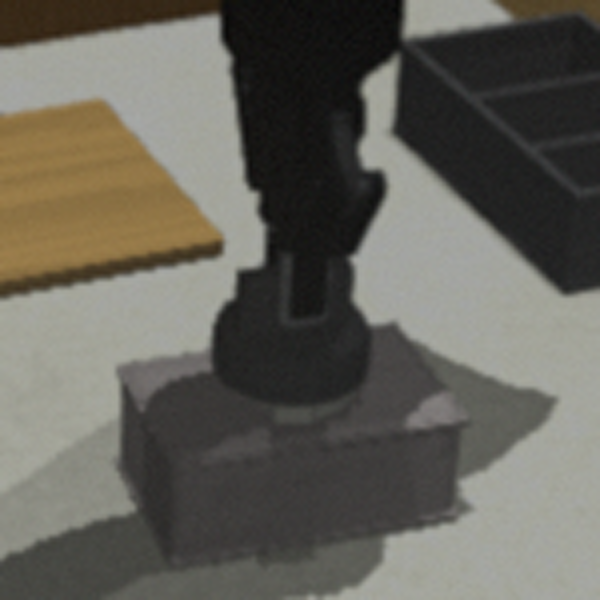

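The cap has moved down about 5 px in the image and the white neck is mostly hidden. I'll check that it's seated with a small further lowering.

Emit:
send_rows:
  targets:
    - {"tx": 0, "ty": 0, "tz": -0.05, "twist": 0}
    - {"tx": 0, "ty": 0, "tz": -0.05, "twist": 0}
    - {"tx": 0, "ty": 0, "tz": 0, "twist": 0}
    - {"tx": 0, "ty": 0, "tz": 0, "twist": 0}
    - {"tx": 0, "ty": 0, "tz": 0, "twist": 0}

```text
t: 7.75
eef_pos: [0.5859, 0.1486, 0.1245]
eef_rot: [[-0.995, 0.097, 0.001], [0.097, 0.995, -0.0], [-0.001, 0.0, -1.0]]
contact_force: [-0.3, 0.2, 6.0]
width: 0.13
```

Seated: contact comes at TCP z 0.1245, as expected for a lid height of 71 mm. Now I'll screw clockwise, lowering 3 mm per rad.

Emit:
send_rows:
  targets:
    - {"tx": 0, "ty": 0, "tz": -0.01, "twist": -0.06}
    - {"tx": 0, "ty": 0, "tz": -0.02, "twist": -0.06}
    - {"tx": 0, "ty": 0, "tz": -0.02, "twist": -0.06}
    - {"tx": 0, "ty": 0, "tz": -0.02, "twist": -0.06}
    - {"tx": 0, "ty": 0, "tz": -0.02, "twist": -0.06}

```text
t: 8.25
eef_pos: [0.5863, 0.148, 0.1236]
eef_rot: [[-0.921, 0.389, 0.001], [0.389, 0.921, -0.001], [-0.001, -0.0, -1.0]]
contact_force: [-0.5, -1.5, 5.5]
width: 0.127
```

Emit:
send_rows:
  targets:
    - {"tx": 0, "ty": 0, "tz": -0.02, "twist": -0.06}
    - {"tx": 0, "ty": 0, "tz": -0.02, "twist": -0.06}
    - {"tx": 0, "ty": 0, "tz": -0.02, "twist": -0.06}
    - {"tx": 0, "ty": 0, "tz": -0.02, "twist": -0.06}
    - {"tx": 0, "ty": 0, "tz": -0.01, "twist": -0.06}

```text
t: 8.75
eef_pos: [0.5861, 0.1479, 0.1227]
eef_rot: [[-0.765, 0.644, 0.001], [0.644, 0.765, -0.001], [-0.001, -0.0, -1.0]]
contact_force: [-1.0, -1.5, 5.9]
width: 0.129
```

Emit:
send_rows:
  targets:
    - {"tx": 0, "ty": 0, "tz": -0.02, "twist": -0.06}
    - {"tx": 0, "ty": 0, "tz": -0.02, "twist": -0.06}
    - {"tx": 0, "ty": 0, "tz": -0.02, "twist": -0.06}
    - {"tx": 0, "ty": 0, "tz": -0.02, "twist": -0.06}
    - {"tx": 0, "ty": 0, "tz": -0.01, "twist": -0.06}

```text
t: 9.25
eef_pos: [0.586, 0.1479, 0.1218]
eef_rot: [[-0.541, 0.841, 0.001], [0.841, 0.541, -0.001], [-0.001, 0.0, -1.0]]
contact_force: [-1.6, -1.7, 6.5]
width: 0.132
```

Emit:
send_rows:
  targets:
    - {"tx": 0, "ty": 0, "tz": -0.02, "twist": -0.06}
    - {"tx": 0, "ty": 0, "tz": -0.02, "twist": -0.06}
    - {"tx": 0, "ty": 0, "tz": -0.02, "twist": -0.06}
    - {"tx": 0, "ty": 0, "tz": -0.02, "twist": -0.06}
    - {"tx": 0, "ty": 0, "tz": -0.01, "twist": -0.05}

```text
t: 9.75
eef_pos: [0.5857, 0.1482, 0.1209]
eef_rot: [[-0.278, 0.961, 0.0], [0.961, 0.278, -0.0], [-0.0, -0.0, -1.0]]
contact_force: [-2.9, -1.1, 7.3]
width: 0.131
```

Run:
```python
from h import *
s=bot.observe(); R=s['eef_rot'];print(s['t'],s['eef_pos'],s['contact_force'],s['moment'],'rel',np.degrees(np.arctan2(R[1][1],R[0][1]))-90+4.6)
```

```text
9.75 [0.58568182 0.14824515 0.120892  ] [-2.92330392 -1.07161804  7.33984563] [-0.18080107  0.49505521  0.09753822] rel -69.261738257775
```

Emit:
send_rows:
  targets:
    - {"tx": 0, "ty": 0, "tz": -0.01, "twist": -0.03}
    - {"tx": 0, "ty": 0, "tz": -0.01, "twist": -0.03}
    - {"tx": 0, "ty": 0, "tz": -0.01, "twist": -0.03}
    - {"tx": 0, "ty": 0, "tz": 0, "twist": -0.02}
    - {"tx": 0, "ty": 0, "tz": 0, "twist": 0}

```text
t: 10.25
eef_pos: [0.5864, 0.1484, 0.1206]
eef_rot: [[-0.173, 0.985, 0.002], [0.985, 0.173, -0.0], [-0.0, 0.002, -1.0]]
contact_force: [0.3, -0.4, 6.6]
width: 0.134
```

Run:
```python
from h import *
s=bot.observe(); R=s['eef_rot'];print(s['t'],s['eef_pos'],s['contact_force'],s['moment'],'rel',np.degrees(np.arctan2(R[1][1],R[0][1]))-90+4.6,np.round(s['joint_positions'],2))
```

```text
10.25 [0.5864403  0.14842764 0.12060412] [ 0.33311155 -0.4155301   6.55904057] [-0.18685425 -0.09110868  0.24719955] rel -75.44269265398496 [-0.34  0.61  0.09  1.73 -0.07  0.8  -0.05]
```

Emit:
send_rows:
  targets:
    - {"tx": 0, "ty": 0, "tz": 0, "twist": -0.03}
    - {"tx": 0, "ty": 0, "tz": 0, "twist": -0.03}
    - {"tx": 0, "ty": 0, "tz": 0, "twist": -0.03}
    - {"tx": 0, "ty": 0, "tz": 0, "twist": 0}
    - {"tx": 0, "ty": 0, "tz": 0, "twist": 0}

```text
t: 10.75
eef_pos: [0.5864, 0.1485, 0.1206]
eef_rot: [[-0.087, 0.996, 0.002], [0.996, 0.087, -0.001], [-0.001, 0.002, -1.0]]
contact_force: [0.5, -1.0, 4.7]
width: 0.131
```

Run:
```python
from h import *
s=bot.observe(); R=s['eef_rot'];print(s['t'],s['eef_pos'],s['contact_force'],s['moment'],'rel',np.degrees(np.arctan2(R[1][1],R[0][1]))-90+4.6)
```

```text
10.75 [0.58643691 0.14849999 0.12064396] [ 0.49636071 -1.02423777  4.6754462 ] [-0.33870406 -0.08544988  1.5395378 ] rel -80.38080403382752
```

The stop is reached: the moment about z rose from 0.25 to 1.5 N m and the height no longer changed. Now I'll open and retreat straight up.

Emit:
send_rows:
  targets:
    - {"tx": 0, "ty": 0, "tz": 0, "twist": 0}
    - {"tx": 0, "ty": 0, "tz": 0, "twist": 0}
    - {"tx": 0, "ty": 0, "tz": 0, "twist": 0}
    - {"tx": 0, "ty": 0, "tz": 0, "twist": 0}
    - {"tx": 0, "ty": 0, "tz": 0, "twist": 0}
  hand: -1

```text
t: 11.25
eef_pos: [0.5858, 0.1484, 0.1196]
eef_rot: [[-0.084, 0.997, -0.0], [0.997, 0.084, -0.0], [-0.0, -0.0, -1.0]]
contact_force: [0.6, 0.2, -0.3]
width: 0.961
```

Emit:
send_rows:
  targets:
    - {"tx": 0, "ty": 0, "tz": 0, "twist": 0}
    - {"tx": 0, "ty": 0, "tz": 0, "twist": 0}
    - {"tx": 0, "ty": 0, "tz": 0, "twist": 0}
    - {"tx": 0, "ty": 0, "tz": 0, "twist": 0}
    - {"tx": 0, "ty": 0, "tz": 0.5, "twist": 0}

```text
t: 11.75
eef_pos: [0.5854, 0.1485, 0.1244]
eef_rot: [[-0.084, 0.996, -0.001], [0.996, 0.084, -0.0], [-0.0, -0.001, -1.0]]
contact_force: [0.2, -0.2, -0.4]
width: 1.0
```

Emit:
send_rows:
  targets:
    - {"tx": 0, "ty": 0, "tz": 1.5, "twist": 0}
    - {"tx": 0, "ty": 0, "tz": 2.5, "twist": 0}
    - {"tx": 0, "ty": 0, "tz": 3, "twist": 0}
    - {"tx": 0, "ty": 0, "tz": 3, "twist": 0}
    - {"tx": 0, "ty": 0, "tz": 2, "twist": 0}

```text
t: 12.25
eef_pos: [0.5864, 0.1486, 0.2475]
eef_rot: [[-0.084, 0.996, 0.003], [0.996, 0.084, 0.001], [0.001, 0.003, -1.0]]
contact_force: [0.1, -0.6, 0.7]
width: 1.006
```

Emit:
send_rows:
  targets:
    - {"tx": -2, "ty": 3, "tz": 0, "twist": 0}
    - {"tx": -3, "ty": 4, "tz": 0, "twist": 0}
    - {"tx": -3, "ty": 4, "tz": 0, "twist": 0}
    - {"tx": -2, "ty": 3, "tz": 0, "twist": 0}
    - {"tx": 0, "ty": 0, "tz": 0, "twist": 0}

```text
t: 12.75
eef_pos: [0.4818, 0.2946, 0.2452]
eef_rot: [[-0.093, 0.996, -0.002], [0.996, 0.093, 0.003], [0.003, -0.002, -1.0]]
contact_force: [-0.1, 0.5, 0.3]
width: 1.002
```

Run:
```python
from h import *
f=grab('top','top4'); g=grab('side','side4')
for n,F,(y0,y1,x0,x1) in(('top',f,(80,200,180,280)),('side',g,(170,280,330,440))):
    ys,xs=np.mgrid[y0:y1,x0:x1]; P=bydepth(F,np.c_[xs.ravel(),ys.ravel()])
    P=P[(abs(P[:,0]-.586)<.08)&(abs(P[:,1]-.149)<.06)]
    for lo,hi in((.052,.068),(.083,.098),(.110,.126),(.127,.16)):
        Q=P[(P[:,2]>lo)&(P[:,2]<hi)]
        if len(Q)>5: print(n,lo,len(Q),np.median(Q[:,2]).round(4),cv2.minAreaRect((Q[:,:2]*1000).astype(np.float32)))
c=np.zeros((480,800,3),np.uint8)
c[:,:400]=cv2.resize(f['image'][80:200,180:280],None,fx=4,fy=4); c[:400,400:]=cv2.resize(g['image'][175:275,330:430],None,fx=4,fy=4)
cv2.imwrite('pics/crop4.png',c); print(bot.observe()['eef_pos'],bot.observe()['t'],bot.observe()['width'])
```

```text
top 0.052 2976 0.0601 ((586.7574462890625, 148.85960388183594), (87.4020004272461, 138.50010681152344), 85.35604858398438)
top 0.083 1209 0.09 ((585.655517578125, 148.22476196289062), (68.33585357666016, 70.41292572021484), 1.7216992378234863)
top 0.11 359 0.1178 ((585.73095703125, 148.15969848632812), (13.889876365661621, 52.54118347167969), 13.372074127197266)
side 0.052 1515 0.0592 ((587.011474609375, 149.07444763183594), (92.91730499267578, 140.10296630859375), 85.07032775878906)
side 0.083 568 0.0894 ((583.1600341796875, 143.13116455078125), (59.56113052368164, 68.67117309570312), 62.5490837097168)
side 0.11 177 0.1165 ((585.6737060546875, 148.2415008544922), (14.457446098327637, 53.51883316040039), 11.95608901977539)
[0.48544078 0.28926017 0.24520492] 12.85 1.0019977315022939
```

View pics/crop4.png

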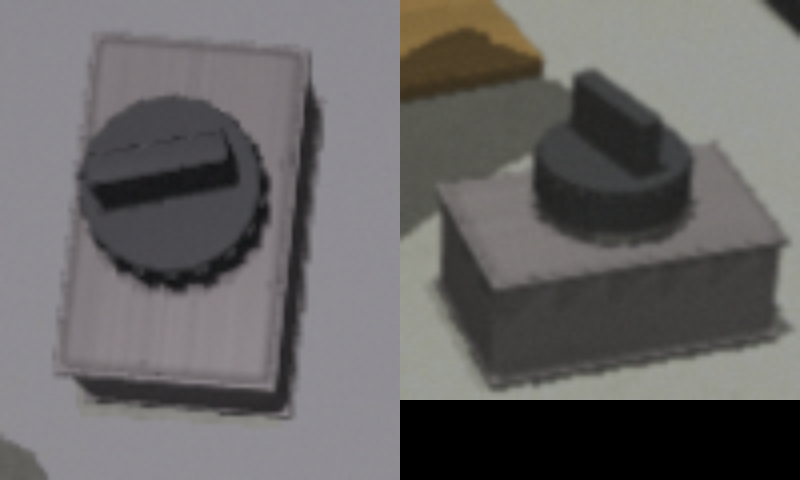

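Run:
```python
from h import *
for t,r,z0,z1 in(('top0',(80,200,180,280),.126,.137),('top4',(80,200,180,280),.113,.125),('side0',(170,280,330,440),.126,.137),('side4',(170,280,330,440),.113,.125)):
    F=load(t); ys,xs=np.mgrid[r[0]:r[1],r[2]:r[3]]; P=bydepth(F,np.c_[xs.ravel(),ys.ravel()])
    Q=P[(abs(P[:,0]-.586)<.05)&(abs(P[:,1]-.149)<.05)&(P[:,2]>z0)&(P[:,2]<z1)][:,:2]
    w,v=np.linalg.eigh(np.cov(Q.T)); a=np.degrees(np.arctan2(v[1,1],v[0,1]))%180-180; print(t,'wing rel',a+4.6)
```

```text
top0 wing rel -67.18339520493164
top4 wing rel -74.72312623890734
side0 wing rel -65.8418006333398
side4 wing rel -72.81341091672863
```

The wing is at about -74° and its top edge at 118 mm, so the lid is home. The gripper is clear, so I'm handing in.

Run:
```python
from bench import bot
print(bot.sign_off())
```

```text
the job is handed in; nothing more can be done
None
```

The lid of the bare-metal oblong canister is screwed home. I gripped its wing and turned it back anticlockwise to about 0°, where it lowered about 10 mm into the thread. I then screwed it clockwise to the end stop, let go and moved the gripper clear.

- **End stop:** the moment about z rose from 0.25 to 1.5 N m while the height stayed the same.
- **Final position:** the top camera's depth puts the wing top at 118 mm and the cap top at 90 mm, both as expected for a lid screwed home. The side camera reads about 1 mm lower.
- **Wing angle:** direction fits give -74.7° (top camera) and -72.8° (side camera), against about -74° expected. Rectangle fits gave -72° and -73.4°, so the methods differ by a few degrees. At the stop the gripper read about -80°, so the grip slipped or flexed a few degrees there.
- **Time and forces:** the job took about 12.9 s of the 37 s. The largest contact force reported was about 7 N.
- **Refused moves:** two move calls were refused because some rows lacked a number. Neither moved anything.
- **Round canister:** the arm never went near it or the blue look-alike.

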